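# Latch the case, then present the heat-sink bracket above it

## Task

Swing the yellow keeper bar fully shut over the black case until it drops into its detent. Then pick up the off-centre bracket by its balance point on the grey arm and hold it level and still with its heat sink centred over the open case, the sink's underside about 10 cm above the case's rim, and finish there still holding it. Leave the case seated in the fixture and don't knock the other things on the bench about.

Things in the scene. Friction and masses are not known exactly. Their poses are not given: they have to be found in the camera images.
- fixture: The assembly fixture, fixed to the bench (may be left or right, turned up to about 0.5 rad): aluminium plate 150 (its x) x 200 (its y) x 12 mm with low white rails that nest the case. Origin at the centre of the plate's underside, on the bench; z up.
- case: Open-topped black controller case, 100 (x) x 120 (y) x 42 mm, walls 4 mm, a green board inside; it sits loose in the fixture's nest with its rim 54 mm above the bench, its axes along the fixture's. Origin at the centre of its underside (12 mm above the bench).
- keeper (a joint): Angle (rad) of the yellow keeper bar, which swings level. 0 = fully shut, against a hard stop: bar along the fixture's +y, over the case's -x rim. It grows as the bar opens clockwise (from above) towards the fixture's +x, to 1.5 at most; starts 0.8 to 1.4. It stays where left. In the last 0.15 rad it rides over a spring ball (some 3 N at the knob), then drops behind it and stays at 0.
- keeper_hinge (a point): The keeper's upright pivot axis, at fixture x -42, y -82 mm; this point is at the bar's top face, 68 mm above the bench. The bar is 16 mm wide and 10 mm thick (58 to 68 mm above the bench) and reaches 172 mm from the pivot.
- keeper_knob (a point): The keeper's handle: upright red round knob, 18 mm in diameter, standing on the bar 135 mm from the pivot, from 68 to 104 mm above the bench. This point is on its axis, 92 mm above the bench. It can be pinched from above or pushed sideways.
- bracket: The off-centre heat-sink bracket, lying level on the bench, 206 mm long, about 0.46 kg. At its -x end a finned aluminium heat sink 48 (x) x 70 (y) x 42 mm; from it a straight grey arm, 16 mm wide, 24 to 42 mm above the underside and free beneath, runs along +x to a round foot 24 mm across, 42 mm tall. Origin on the underside, below the balance point; z up.
- bracket_balance (a point): The bracket's balance point: on the arm, 30 mm from the heat sink's inner face (54 mm from the sink's centre, 116 mm from the foot's axis), at mid-height of the arm, 33 mm above the underside.
- bracket_sink (a point): Centre of the heat sink's underside, 54 mm from the balance point along the bracket's -x.
- screwdriver: Bystander: an orange-handled screwdriver, 170 mm long, lying on the bench between the two work places; origin at the middle of its underside.
- spool: Bystander: a steel-grey wire spool, 60 mm across, 40 mm tall, standing on the right; origin at its underside centre.
- jar: Bystander: an amber jar with a black cap, 56 mm across, 70 mm tall, on the right; origin at its underside centre.
- pack: Bystander: a white battery pack 50 x 120 x 32 mm with a yellow connector, near the far edge; origin at its underside centre.
- strap: Bystander: a plain grey strap, NOT the bracket: a straight bar with the same round foot at both ends and no heat sink, 174 mm long, near the far edge; origin under its middle.
- tape: Bystander: a yellow tape roll lying flat, 68 mm across, 20 mm tall, on the left; origin at its underside centre.
Mind the look-alikes: they are no part of the job. What is meant by the bracket is not turquoise, and is the smaller of those in its own colour.

How it is judged:
On the way, in this order (a step that is already met when the one before it is completed fails the run):
1. the keeper bar is fully shut in its detent (value of joint keeper below 0.03 rad), for 0.2 s.
2. the bracket is lifted clear of the bench, level, held at its balance point (height (world z) of bracket above 0.04 m and angle between bracket's own z axis and vertical below 0.15 rad and horizontal distance between the grasp point and bracket_balance below 0.016 m and contact force between the fingers and bracket above 2 N), for 0.2 s.
At the end, for the whole second after the job is handed in: Keeper within 0.03 rad of shut; bracket still in the fingers, gripped within 16 mm of its balance point, level within 5 degrees, at rest, sink within 22 mm of the case's centre (from above), underside 70 to 130 mm above the rim, touching neither case nor fixture; case seated within 8 mm (value of joint keeper below 0.03 rad and angle between bracket's own z axis and vertical below 0.09 rad and horizontal distance between the grasp point and bracket_balance below 0.016 m and contact force between the fingers and bracket above 2 N and height (world z) of bracket between 0.124 and 0.184 m and horizontal distance between bracket_sink and case below 0.022 m and linear speed of bracket below 0.03 m/s and angular speed of bracket below 0.2 rad/s and contact force between bracket and fixture below 0.1 N and contact force between bracket and case below 0.1 N and horizontal distance between case and fixture below 0.008 m and z of case in the frame of fixture below 0.016 m and angle between case's own z axis and vertical below 0.04 rad); the arm keeps its last pose, push and grip.
It fails at once if the case is pulled out of its nest or tipped (distance of case from where it was at the start of the episode above 0.02 m or angle between case's own z axis and vertical above 0.2 rad).
It fails at once if a bystander is knocked away (moved by more than 30 mm) (distance of any of screwdriver, spool, jar, pack, strap, tape from where it was at the start of the episode above 0.03 m).
It also fails if it takes over 58 s, if anything falls off the work surface, if the arm or the gripper's body presses on something with over 40 N, if the wrist force passes 120 N, or if a joint passes its speed limit or range.

## Robot

A 6-joint arm with a two-finger parallel gripper is mounted at the origin on the work surface. World frame = base frame: x ahead of the robot, y to its left, z up, the work surface at z = 0. Lengths are in m, angles in rad, forces in N, time in s.
With the tool pointing down it reaches from about 0.325 to 0.9 m from the base axis. Payload 6.1 kg.
Tool frame: the origin (TCP) lies midway between the tips of the shut fingers; the grasp point (between the pads) lies 19 mm behind it; x points along the fingers, y is the direction in which the jaws open and shut, and the axes are right-handed (so a half turn about x gives the same grasp; the last joint's range is limited). The gripper opens to 85 mm and grips with 20 to 120 N. Pads are 22 mm wide; open, the fingers measure 114 mm over their backs; the gripper's body (76 mm by 85 mm) begins 54 mm behind the grasp point. The pads swing forward as they close: fully open they stand 13 mm farther back than shut.
Start: joints at [-1.346, 0.22, 1.526, -0, 1.395, -0.126], TCP at [0.215, -0.587, 0.231] pointing down, gripper open.
Joint ranges: [-2.98, 2.98], [-0.91, 2.08], [0.09, 2.57], [-1.24, 4.39], [0.2, 2.65], [-2.68, 2.68]. Speed limits (rad/s): [2.57, 2.57, 3.01, 3.14, 3.14, 3.14].

## Interface

Orientations are given as [roll, pitch, yaw] about the fixed x, y, z axes, in that order (R = Rz(yaw) Ry(pitch) Rx(roll)).
In Python, from plant import movep, move_l, set_joints, gripper_to, hold, inverse_kinematics, observe, get_image, get_calibration, Unreachable, job_done gives the robot as it stands. Calls block until the motion is done:
- movep(position, orientation): joint-space move of the TCP to a pose.
- move_l(position, feed=0.15, rotation=None, max_force=None): straight line of the TCP; rotation=None keeps the orientation; feed is the mean speed in m/s. With max_force (N) it stops when the force on the tool has changed by that much, and returns True; else False.
- set_joints(angles): joint-space move.
- gripper_to(opening, f_grip=None): finger opening in m; f_grip is the grip in N (None keeps the last); returns when the fingers have stopped.
- hold(seconds).
- inverse_kinematics(position, orientation): joint angles nearest the present ones, or None.
- observe(): the state.
- get_image(name): name is "side" or "top" or "wrist"; returns (picture, depth): 400x640x3 uint8, red, green, blue; 400x640 float32, m along the optical axis (not along the pixel's ray), 0 where there is no reading.
- get_calibration(name): a dict with "intrinsics" (3x3 intrinsics, pixels), "world_from_camera" (4x4, takes a point from camera to world coordinates). Camera axes: x right, y down, z forward; pixel columns grow to the right and rows downward; lengths in m; the calibration is good to about 2 mm. A picture is of the moment at which its call begins: read the wrist's pose just before it. get_calibration takes no time and is no camera call; for the wrist camera it gives the pose at the moment of the call.
A pose or a line that the arm cannot do raises Unreachable and nothing moves.
- job_done(): hands the job in, once; it reports no verdict.
The state is a dict: "time_s": time; "q": joint angles; "joint_velocities": joint speeds; "joint_torque": joint torques, N m; "eef_pos": TCP position; "tcp_rot": TCP orientation; "ft_force": force on the tool from outside, world axes, zero at the start; "torque": the same for the moment, N m; "opening": finger opening in m.
Only numpy, scipy, OpenCV 4.12 (cv2) and the standard library are available. Lean on these libraries where they do the work, as an engineer would, in place of code of your own. Each camera call takes 0.05 s, during which the arm holds its last target. There are 200 camera calls.

## Working session

There is one attempt and no reset: what is moved stays moved. The work goes in short steps, each a Python script; the robot and the scene stay as the last script left them, time stands still between calls to the robot, and variables do not carry over. Pictures are saved under pics/ and viewed, about 8 in all and at most 12, crops included, and the job is handed in when it is done.

```bash
mkdir -p pics; ls; cat > h.py <<'E'
import numpy as np, cv2
from plant import *
def snap(cam,name):
    c=get_calibration(cam); im,d=get_image(cam)
    cv2.imwrite(f'pics/{name}.png',im[:,:,::-1]); np.savez(f'pics/{name}.npz',im=im,d=d,K=c['intrinsics'],T=c['world_from_camera'])
    return im,d
def cloud(name):
    z=np.load(f'pics/{name}.npz'); d=z['d']; K=z['K']; v,u=np.indices(d.shape)
    P=np.stack([(u-K[0,2])/K[0,0]*d,(v-K[1,2])/K[1,1]*d,d,np.ones_like(d)],-1)@np.array(z['T']).T
    P=P[...,:3]; P[d==0]=np.nan
    return z['im'],P
E
python3 - <<'E'
from h import *
snap('top','top1');snap('side','side1')
im,P=cloud('top1')
print(P[::80,::80].round(3).tolist()[2]); o=observe(); print(o['time_s'],o['tcp_rot'],o['eef_pos'])
E
```

```text
pics
[[0.664, 1.075, -0.266], [0.612, 0.647, 0.002], [0.613, 0.414, 0.004], [0.616, 0.183, -0.005], [0.616, -0.054, 0.001], [0.617, -0.29, 0.002], [0.618, -0.528, 0.001], [0.62, -0.767, 0.002]]
0.1 [-1.69036969  1.56897365  1.80203411] [ 0.21463321 -0.58637699  0.23029066]
```

View pics/top1.png

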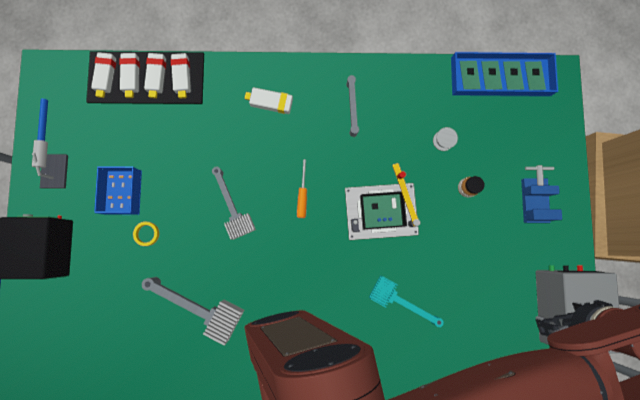

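View pics/side1.png

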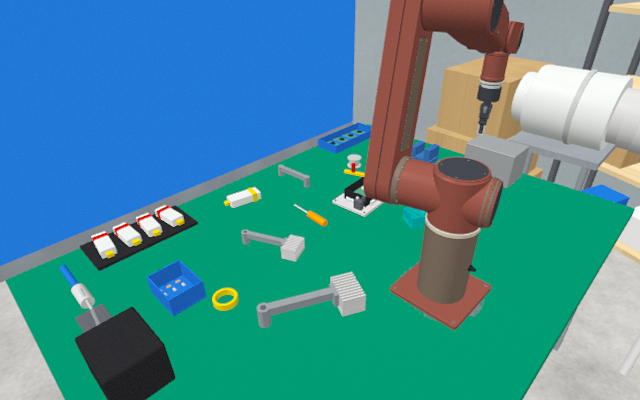

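The top view shows the fixture at about (382,210), the hinge at (414,222), and the red knob at (402,175). The small grey bracket has its sink at (238,226) and its foot at (216,171). The larger grey bracket at (190,310) and the turquoise one are the decoys.

```bash
python3 - <<'E'
from h import *
im,P=cloud('top1'); i=im.astype(int); z=P[...,2]
hsv=cv2.cvtColor(im,cv2.COLOR_RGB2HSV)
ng=~((hsv[...,0]>65)&(hsv[...,0]<90)&(hsv[...,1]>100))
def box(m,u0,u1,v0,v1):
    b=np.zeros_like(m);b[v0:v1,u0:u1]=1;return m&b
m=box(ng,335,425,180,245)&(z<.03)
mask=m.astype(np.uint8)
print('plate',cv2.minAreaRect((P[m][:,:2]*1000).astype(np.float32)),np.nanmedian(z[m]))
red=box((i[...,0]>150)&(i[...,1]<70)&(i[...,2]<80),385,420,155,200); print('knob',red.sum(),np.nanmedian(P[red],0),np.nanmax(z[red]))
yel=box((hsv[...,0]>20)&(hsv[...,0]<32)&(hsv[...,1]>150),380,430,150,235);print('bar',yel.sum(),np.nanmedian(z[yel]))
Y=P[yel&(z>.045)&(z<.085)][:,:2];print(cv2.minAreaRect((Y*1000).astype(np.float32)))
g=box(ng,205,262,160,245)&(z>.015);B=P[g]
print('bracket',g.sum(),np.nanmedian(B[:,2]),cv2.minAreaRect((B[:,:2]*1000).astype(np.float32)))
arm=B[(B[:,2]>.025)]
for v in range(164,245,6):
    r=g[v]; 
    if r.any(): print(v,P[v][r].mean(0).round(3),r.sum())
E
```

```text
plate ((471.12127685546875, -235.7232666015625), (163.5476531982422, 213.72264099121094), 4.2884979248046875) 0.012334955963091199
knob 25 [ 0.55708452 -0.27303126  0.10407096] 0.1093371225264772
bar 306 0.0676001915217943
((507.85479736328125, -288.9859313964844), (175.24441528320312, 16.832382202148438), 18.135740280151367)
bracket 815 0.04049545022456291 ((490.91680908203125, 204.07083129882812), (206.51560974121094, 70.43388366699219), 22.364635467529297)
170 [0.577 0.242 0.04 ] 9
176 [0.56  0.236 0.04 ] 7
182 [0.543 0.227 0.041] 7
188 [0.525 0.22  0.043] 7
194 [0.509 0.212 0.04 ] 7
200 [0.492 0.206 0.041] 7
206 [0.475 0.197 0.042] 7
212 [0.458 0.191 0.04 ] 7
218 [0.441 0.174 0.038] 21
224 [0.425 0.179 0.035] 27
230 [0.408 0.171 0.036] 22
236 [0.391 0.189 0.034] 10
```

```bash
python3 - <<'E'
from h import *
pi=np.pi
for y in (18,40,65,94):
  for f in (0,180):
    a=np.radians(y+f-360*(y+f>180)); b=np.radians(y-18+18)
    p=np.array([.4277,-.3152])+.135*np.array([np.cos(b),np.sin(b)])
    q=inverse_kinematics([*p,.085],[0,pi/2,a]); print(y,f,None if q is None else np.round(q,2))
for a in (22.4,-157.6): print(np.round(inverse_kinematics([.468,.1945,.03],[0,pi/2,np.radians(a)]),2))
movep([.46,-.25,.36],[0,pi/2,np.radians(-162)])
im,d=snap('wrist','w1')
E
```

```text
18 0 [-0.58  0.35  1.66  0.    1.13 -2.47]
18 180 [-0.58  0.35  1.66 -0.    1.13  0.67]
40 0 None
40 180 [-0.54  0.26  1.77 -0.    1.11  0.33]
65 0 None
65 180 [-0.53  0.13  1.92 -0.    1.09 -0.09]
94 0 [-0.58 -0.02  2.08  0.    1.08  2.49]
94 180 [-0.58 -0.02  2.08 -0.    1.08 -0.65]
[ 0.24  0.19  1.98 -0.    0.97 -1.72]
[ 0.24  0.19  1.98 -0.    0.97  1.42]
```

View pics/w1.png

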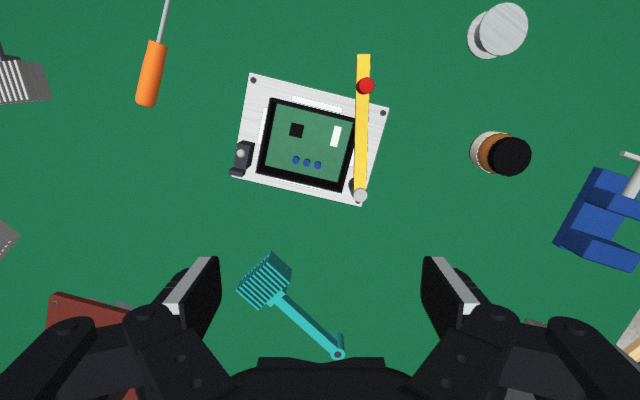

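The wrist view shows the plate corners at about (250,73), (389,106), (361,207) and (232,176). The pivot is at (360,195), the knob at (366,85), and the detent block at (241,157).

```bash
python3 - <<'E'
from h import *
im,P=cloud('w1'); i=im.astype(int); z=P[...,2]
hsv=cv2.cvtColor(im,cv2.COLOR_RGB2HSV)
w=np.load('pics/w1.npz');K=w['K'];T=w['T']
def ray(u,v,h):
    r=T[:3,:3]@np.linalg.inv(K)@[u,v,1]; return T[:3,3]+r*(h-T[2,3])/r[2]
c=np.array([ray(*p,.012) for p in [(250,73),(389,106),(361,207),(232,176)]])[:,:2]
print('corners',c.round(4),c.mean(0)); 
print('sides',[np.linalg.norm(c[k]-c[k-1]).round(4) for k in range(4)])
ey=c[0]-c[1]+c[3]-c[2];ex=c[0]-c[3]+c[1]-c[2]
print('yaw',np.degrees(np.arctan2(-ey[0],ey[1])),np.degrees(np.arctan2(ex[1],ex[0])))
def box(m,u0,u1,v0,v1):
    b=np.zeros_like(m);b[v0:v1,u0:u1]=1;return m&b
# black case rim
m=box((i.max(2)<60)&(z>.045)&(z<.062),225,380,80,200)
print('case',m.sum(),cv2.minAreaRect((P[m][:,:2]*1000).astype(np.float32)))
red=box((i[...,0]>150)&(i[...,1]<70)&(i[...,2]<80),340,400,60,110)&(z>.095); print('knob',red.sum(),np.median(P[red],0))
yel=box((hsv[...,0]>20)&(hsv[...,0]<32)&(hsv[...,1]>150),345,385,40,205)&(z>.05)&(z<.085)
print('bar',cv2.minAreaRect((P[yel][:,:2]*1000).astype(np.float32)),np.median(z[yel]))
v,u=np.nonzero(yel);R=np.array([ray(a,b,.068)[:2] for a,b in zip(u,v)])
print('bar by ray',cv2.minAreaRect((R*1000).astype(np.float32)))
v,u=np.nonzero(red);print('knob ray',ray(u.mean(),v.mean(),.104),'hinge',ray(360,195,.068),ray(360,195,.072))
E
```

```text
corners [[ 0.5328 -0.1267]
 [ 0.5507 -0.3218]
 [ 0.4    -0.3349]
 [ 0.3863 -0.1376]] [ 0.46745251 -0.2302543 ]
sides [np.float64(0.1468), np.float64(0.1959), np.float64(0.1513), np.float64(0.1978)]
yaw 4.603533539431028 4.601268986517014
case 1029 ((466.0036315917969, -217.92947387695312), (103.53521728515625, 164.14244079589844), 6.9513726234436035)
knob 187 [ 0.55967786 -0.27203804  0.10393848]
bar ((515.74853515625, -286.3514404296875), (165.04043579101562, 15.999238967895508), 18.176044464111328) 0.06806385502747314
bar by ray ((515.4539184570312, -285.96795654296875), (165.04556274414062, 16.4830265045166), 18.14366912841797)
knob ray [ 0.55952511 -0.27188829  0.104     ] hinge [ 0.42978818 -0.31588771  0.068     ] [ 0.43068334 -0.31509007  0.072     ]
```

```bash
python3 - <<'E'
from h import *
_,P=cloud('w1'); print('detent block z',np.nanmax(P[145:172,234:250,2]))
piv=np.array([.4317,-.3145]); Z=.077
def pose(deg,z=Z,off=0):
    b=np.radians(deg); p=piv+.135*np.array([np.cos(b),np.sin(b)]); return [*p,z],[0,np.pi/2,b-np.pi]
p,r=pose(18.2,.16); movep(p,r); gripper_to(.036,20)
print('down',move_l(pose(18.2)[0],feed=.08,max_force=8)); gripper_to(.025)
print(observe()['ft_force'],observe()['opening'])
for a in list(np.arange(28,95,9.5)):
    p,r=pose(a); s=move_l(p,feed=.08,rotation=r,max_force=20)
    print(round(a,1),s,observe()['ft_force'].round(1))
    if s: break
else:
    p,r=pose(103); print('end',move_l(p,feed=.04,rotation=r,max_force=15))
o=observe();print(o['time_s'],o['eef_pos'],o['ft_force'].round(1))
snap('wrist','w2')
E
```

```text
detent block z 0.06849663915531123
down False
[-0.5891282  -0.10155605  0.55977236] 0.025069642009333478
28.0 False [0.7 0.4 0. ]
37.5 False [ 0.5 -0.3 -0.1]
47.0 False [-0.3 -0.  -1.4]
56.5 False [ 0.4 -1.1  0.3]
66.0 False [ 0.3  0.9 -0.2]
75.5 False [-0.7 -0.3  0.2]
85.0 False [-0.5  0.7 -0.3]
94.5 False [ 1.  -0.8  0. ]
end True
8.4167 [ 0.41793093 -0.18106683  0.07757149] [ 6.1  1.4 -1.6]
```

View pics/w2.png

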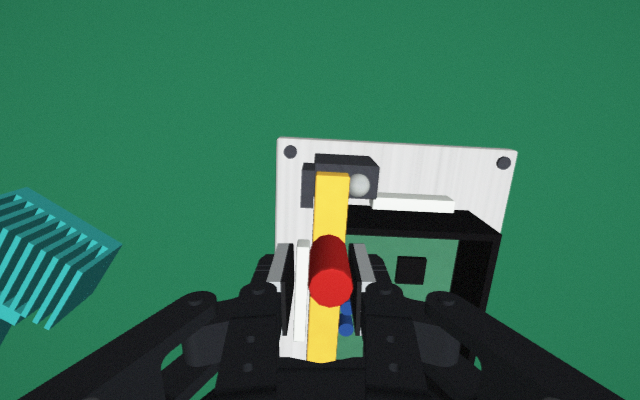

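The bar is on its stop, and the spring ball at (359,185) is behind it. Next I release, check from above, and look at the bracket.

```bash
python3 - <<'E'
from h import *
gripper_to(.04); p=observe()['eef_pos']; move_l([p[0],p[1],.2],feed=.15)
movep([.42,-.24,.36],[0,np.pi/2,np.radians(-175.4)]); gripper_to(.085); snap('wrist','w3')
movep([.42,.185,.30],[0,np.pi/2,np.radians(-157.6)]); snap('wrist','w4')
a=cv2.imread('pics/w3.png');b=cv2.imread('pics/w4.png')
cv2.imwrite('pics/w34.png',cv2.resize(np.vstack([a[:300],b[:300]]),(640,600)))
im,P=cloud('w3');hsv=cv2.cvtColor(im,cv2.COLOR_RGB2HSV);z=P[...,2];i=im.astype(int)
yel=(hsv[...,0]>20)&(hsv[...,0]<32)&(hsv[...,1]>150)&(z>.055)&(z<.085)&(P[...,1]<-.1)
print('bar',cv2.minAreaRect((P[yel][:,:2]*1000).astype(np.float32)))
red=(i[...,0]>150)&(i[...,1]<70)&(i[...,2]<80)&(z>.095)&(z<.112); print('knob',red.sum(),np.median(P[red],0))
im,P=cloud('w4');z=P[...,2];hsv=cv2.cvtColor(im,cv2.COLOR_RGB2HSV)
g=(z>.02)&(z<.055)&(hsv[...,1]<60)&(abs(P[...,0]-.49)<.13)&(abs(P[...,1]-.204)<.1)
n,l,s,_=cv2.connectedComponentsWithStats(g.astype(np.uint8));k=1+s[1:,4].argmax();B=P[l==k]
print('bracket',s[k],cv2.minAreaRect((B[:,:2]*1000).astype(np.float32)),np.median(B[:,2])); print(observe()['time_s'])
E
```

```text
bar ((425.5270080566406, -232.21734619140625), (15.629681587219238, 178.2245635986328), 4.632699012756348)
knob 148 [ 0.42143316 -0.18027235  0.10380826]
bracket [ 310    0   34  186 3018] ((491.1418151855469, 205.66705322265625), (200.4279022216797, 40.108741760253906), 23.096694946289062) 0.04198763184273008
13.2833
```

View pics/w34.png

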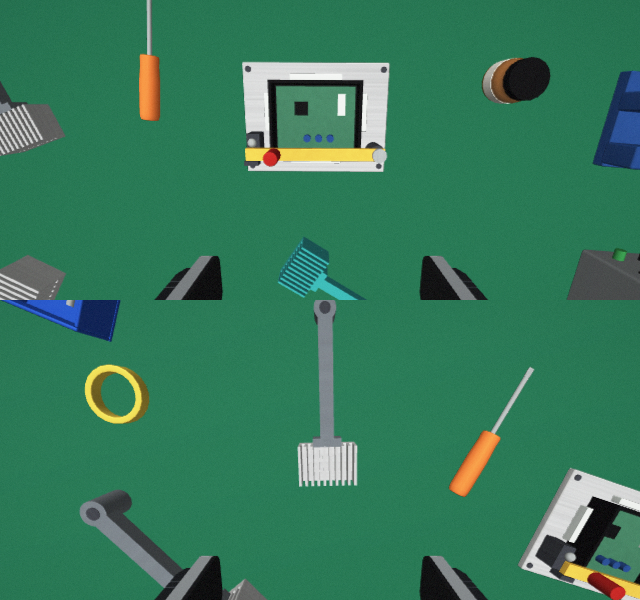

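The keeper is shut: the bar lies at 4.63°, the fixture is turned 4.60°, and the knob is within 1 mm of its predicted position. In the lower half, the bracket's foot axis is at (325,8) and its sink spans (299–357, 143–186) in w4 pixels. The arm is clear on both sides. I'll refine the balance point, then grasp and lift.

```bash
python3 - <<'E'
from h import *
w=np.load('pics/w4.npz');K=w['K'];T=w['T']
def ray(u,v,h):
    r=T[:3,:3]@np.linalg.inv(K)@[u,v,1]; return (T[:3,3]+r*(h-T[2,3])/r[2])[:2]
f=ray(325,8,.042); inn=ray(327.5,144,.042); out=ray(328,186,.042)
u=(f-out)/np.linalg.norm(f-out); ang=np.degrees(np.arctan2(u[1],u[0]))
print('foot',f,'inner',inn,'outer',out,ang,'lens',np.linalg.norm(f-inn),np.linalg.norm(inn-out))
print('balance est',f-.116*u, inn+.03*u)
ang=22.5; u=np.array([np.cos(np.radians(ang)),np.sin(np.radians(ang))])
b=(np.array([.4678,.1946])+(f-.116*u))/2; print('use',b)
if np.linalg.norm(f-.116*u-[.4678,.1946])<.006:
    r=[0,np.pi/2,np.radians(ang-180)]
    gripper_to(.06,60); movep([*b,.12],r); print(move_l([*b,.013],feed=.08,max_force=10))
    gripper_to(.005,60); o=observe(); print(o['opening'],o['ft_force'].round(1))
    move_l([*b,.05],feed=.05); o=observe(); print('lift',o['opening'],o['ft_force'].round(1),o['torque'].round(2))
    move_l([*b,.168],feed=.1); hold(.4); o=observe(); print('lift',o['opening'],o['ft_force'].round(1),o['torque'].round(2),o['time_s'])
    snap('wrist','w5'); snap('side','side2')
    a=cv2.imread('pics/w5.png'); s=cv2.imread('pics/side2.png')[150:350,150:450]
    cv2.imwrite('pics/c5.png',np.vstack([a,cv2.resize(s,(640,427))])[:827]); cv2.imwrite('pics/c5.png',cv2.resize(cv2.imread('pics/c5.png'),(464,600)))
E
```

```text
foot [0.57585734 0.24257733] inner [0.44507322 0.18500513] outer [0.39847027 0.16485175] 23.66155965173382 lens 0.14289522320649478 0.05077394315482285
balance est [0.46960922 0.19602266] [0.47255118 0.19704513]
use [0.46824366 0.19639303]
False
0.015063159902742014 [-1.3  0.4  4.4]
lift 0.01501244910765847 [ 0.1 -0.6 -4.5] [ 0.05  0.05 -0.  ]
lift 0.01498207444101637 [ 0.5  0.8 -5.6] [-0.05 -0.    0.02] 19.025
```

View pics/c5.png

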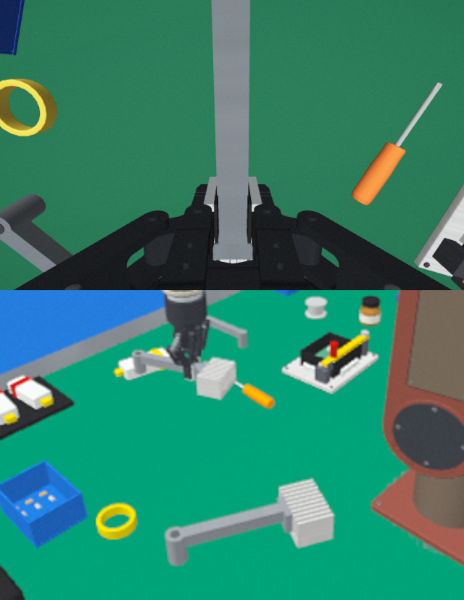

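The bracket is held by its arm, with about 5 N weight and near-zero moment. It looks level and clear of the bench. Next I carry it over the case.

```bash
python3 - <<'E'
from h import *
move_l([.5174,-.2096,.168],feed=.12); hold(.8)
o=observe(); print(o['eef_pos'],o['opening'],o['ft_force'].round(1),o['torque'].round(2),o['time_s'])
snap('top','top2');snap('wrist','w6');snap('side','side3')
im,P=cloud('w6');z=P[...,2];hsv=cv2.cvtColor(im,cv2.COLOR_RGB2HSV)
# arm top face: along the bracket
u=np.array([np.cos(np.radians(22.5)),np.sin(np.radians(22.5))]);n=np.array([-u[1],u[0]])
D=P[...,:2]-o['eef_pos'][:2]; s=D@u;t=D@n
a=(abs(t)<.007)&(s>.02)&(s<.12)&(z>.12)
A=np.c_[s[a],t[a],np.ones(a.sum())];print('arm plane slope along, across, z at balance',a.sum(),np.linalg.lstsq(A,z[a],rcond=None)[0])
im,P=cloud('top2');z=P[...,2]
D=P[...,:2]-o['eef_pos'][:2]; s=D@u;t=D@n
g=(z>.15)&(z<.215)&(abs(t)<.06)&(s<-.02)&(s>-.12);print('sink top pts',g.sum(),np.c_[s[g],t[g],z[g]].min(0) if g.any() else'',np.c_[s[g],t[g],z[g]].max(0) if g.any() else '')
A=cv2.imread('pics/top2.png')[100:300,270:570];B=cv2.imread('pics/side3.png')[120:320,200:500]
cv2.imwrite('pics/c6.png',np.vstack([cv2.resize(A,(450,300)),cv2.resize(B,(450,300))]))
E
```

```text
[ 0.51739298 -0.20959965  0.16797747] 0.015269866973462854 [-0.3 -0.4 -5.1] [ 0.02  0.01 -0.01] 23.4833
arm plane slope along, across, z at balance 10453 [-0.00220827 -0.00252263  0.19662466]
sink top pts 610 [-0.07877424 -0.03649272  0.15422863] [-0.02172796  0.03472498  0.2022926 ]
```

View pics/c6.png

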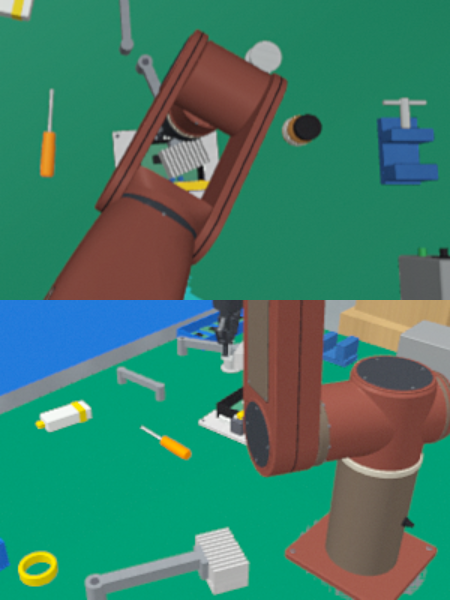

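The top view shows the sink over the case at about (185,155) in the crop, with the keeper still shut. The bracket's tilt is 0.002 rad and its underside is at 0.155 m. The sink's outer edge is 79 mm from the grasp, where 78 mm is expected.

```bash
python3 -c "
from plant import *
job_done(); print(observe()['time_s'])"
```

```text
the job is handed in; nothing more can be done
the job is handed in; nothing more can be done
```

The keeper is shut in its detent and the bracket is held level and still over the open case. I handed the job in at about 23.5 s of the 58 s allowed; no verdict was reported.

- **Keeper:** I caged the knob between the fingers and pushed the bar round until it met the stop at the 15 N force limit. From above, the bar then lay at 4.63° against the fixture's 4.60°, with the ball behind it.
- **Bracket:** I gripped the smaller grey one at its balance point with 60 N. It hangs at about 5 N with almost no moment. The arm tilts about 0.002 rad, and the underside is about 0.155 m above the bench, or 10 cm above the rim.
- **Sink position:** its outer edge measured 79 mm from the grasp against 78 mm expected. I put the sink within a few millimetres of the case's centre, which I took from the fixture's plate. I couldn't measure the case directly because my depth fit of its rim picked up the detent block.
- **Measurement disagreement:** the first top view placed the fixture about 6 mm off, because the plate outline was inflated. I used the close wrist view instead, which agreed with the pivot and the knob.
- **Bystanders:** none looked disturbed in the last pictures, but I didn't measure their positions.

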